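# Load the full vial rack into the bench mixer and start it

### The arm

A 7-joint arm with a two-finger parallel gripper is mounted at the origin on the work surface. World frame = base frame: x ahead of the robot, y to its left, z up, the work surface at z = 0. Lengths are in m, angles in rad, forces in N, time in s.
With the tool pointing down it reaches from about 0.4 to 0.85 m from the base axis. Payload 10.4 kg.
Tool frame: the origin (TCP) lies midway between the tips of the shut fingers; the grasp point (between the pads) lies 19 mm behind it; z points along the fingers, y is the direction in which the jaws open and shut (so a half turn about z gives the same grasp; the last joint's range is limited). The gripper opens to 87 mm and grips with 3 to 60 N. Pads are 19 mm wide; open, the fingers measure 117 mm over their backs; the gripper's body (75 mm by 190 mm) begins 51 mm behind the grasp point.
Start: joints at [-1.316, 0.332, -0.065, 1.46, 0.022, 1.35, -0.088], TCP at [0.171, 0.601, 0.223] pointing down, gripper open.
Joint ranges: [-2.6, 2.6], [-0.5, 2.12], [-1.47, 1.34], [0.16, 2.42], [-1.27, 4.41], [0.06, 2.06], [-2.6, 2.6]. Speed limits (rad/s): [2.22, 2.22, 2.79, 2.79, 3.14, 3.14, 3.14].

### API

Orientations are given as [roll, pitch, yaw] about the fixed x, y, z axes, in that order (R = Rz(yaw) Ry(pitch) Rx(roll)).
In Python, from station import telemetry, optics, ticket gives the robot as it stands.
- The arm moves only by the shell command python3 -m jog 'ROWS' [OPENING]. ROWS is JSON, a list of rows, each a list of 6 numbers: the shift along the tool's x, y, z as a fraction of full scale, then the turn, a rotation vector about the tool's x, y, z as a fraction of full scale. A call has 1 to 12 rows; each row is the pose to reach, as a shift and turn from the pose commanded when the call began, along the tool's axes at that moment; what a row does not reach only later rows make up. Full scale, the value 1, is 0.3 m for a shift and 2 rad for a turn. A row lasts 1/8 s, in which the tool goes at most 62.5 mm and 10.7 degrees, less where a joint would pass 70% of its speed; a pose out of reach is approached as far as the arm can. A call with a number of a shift or a turn outside -1 to 1 is refused whole. A call with a gripper value outside its range is refused whole. OPENING is the finger opening in mm, from 0 to 87, set as the call begins (- or left out, the last holds). The fingers move at their own pace and stop on an object; the grip force is fixed at half the most. Time passes only in rows, so rows that repeat a pose let the fingers close. It gives the time, the measured TCP pose, the force and the opening at its end, in the units of the state.
- telemetry.observe(): the state, without advancing time (a new reading comes with each control period).
- optics.get_image(name): name is "scene" or "side" or "wrist"; returns (picture, depth): 384x512x3 uint8, blue, green, red; 384x512 float32, m along the optical axis (not along the pixel's ray), 0 where there is no reading.
- optics.camera_info(name): a dict with "intrinsics" (3x3 intrinsics, pixels), "R" (3x3) and "t" (3): a world point X has camera coordinates R X + t. Camera axes: x right, y down, z forward; pixel columns grow to the right and rows downward; lengths in m; the calibration is good to about 2 mm. A picture is of the moment at which its call begins: read the wrist's pose just before it. camera_info takes no time and is no camera call; for the wrist camera it gives the pose at the moment of the call.
- ticket.hand_in(): hands the job in, once; it reports no verdict.
The state is a dict: "time_s": time; "q": joint angles; "joint_velocities": joint speeds; "effort": joint torques, N m; "tool_pos": TCP position; "ee_rot": TCP orientation; "wrist_force": force on the tool from outside, world axes, zero at the start; "wrist_torque": the same for the moment, N m; "finger_gap": finger opening in m.
Only numpy, scipy, OpenCV 4.12 (cv2) and the standard library are available. Lean on these libraries where they do the work, as an engineer would, in place of code of your own. Each camera call takes 0.05 s, during which the arm holds its last target.

### The job

Lift the mixer's smoked cover all the way back and ease it onto its open stop, then set the rack that holds the vials down flat inside the mixer's bay. Lower the cover gently until it is fully shut, without letting it drop, and only then press the green start button fully down and let it go. Keep the rack upright, and leave the empty rack, the bottle and the beaker where they are.

Things in the scene. Friction and masses are not known exactly. Their poses are not given: they have to be found in the camera images.
- mixer: Bench vial mixer, fixed: white base 195 (x) x 240 (y) mm. Origin on the bench under the bay centre; -x is its front (towards the robot), z up. Walls 58 mm high round the bay (x -72..+94, y -86..+86 mm). On its right (y -150..-90 mm) a console tower 100 mm high with the green button. A hinged smoked see-through cover 165 x 170 x 60 mm stands over the bay; its top, shut, is 120 mm up.
- bay (a point): Centre of the bay's floor, 25 mm above the bench, on the mixer's own axes. Guide rails 9 mm high round it leave a pocket of 64 (x) x 134 (y) mm for a rack of 56 x 126 mm (4 mm play each side). Either way round will do.
- cover (a joint): Angle of the cover: 0 fully shut on the base, 1.5 rad leaning back on its open stop. It weighs about 0.35 kg; the hinge rubs a little: the cover stays put when nearly open, but let go at a low angle it falls shut.
- cover_hinge (a point): Middle of the cover's hinge axis, at mixer x +95, y 0, z +60 mm; the axis lies along the mixer's y at the rear. This point turns with the cover: its -x axis points from the hinge towards the front of the cover.
- cover_handle (a point): Centre of the cover's white round handle bar, 12 mm thick, 110 mm long along the mixer's y, standing 25 mm in front of and 25 mm above the cover's top front edge; it is carried by an arm at each end and free beneath. In the frame of cover_hinge it is at x -190, z +85 mm; closed it is 145 mm above the bench.
- rack_full: Loose blue rack holding twelve amber vials with white caps, 56 (x) x 126 (y) mm, 35 mm high, caps up to 45 mm; white handle bar along its y on two posts: 12 mm thick, 96 mm long, z 64 to 80 mm. Origin at the centre of the underside; about 0.35 kg, vials fixed in it.
- rack_empty: The same blue rack without vials (only dark holes in its top), loose; to be left alone. Origin at the centre of the underside. The two racks stand on either side of the mixer.
- start (a joint): Travel of the green start button: 0 released, 0.006 m fully down; its spring needs about 5 N fully down.
- start_top (a point): Centre of the top face of the green round start button (32 mm across), facing up on the mixer's console tower.
- bottle: Amber glass bottle, 72 mm across, 160 mm tall, blue cap, loose bystander. Origin at the centre of its underside.
- beaker: Clear glass beaker, 72 mm across, 90 mm tall, loose bystander. Origin at the centre of its underside.

How it is judged:
On the way, in this order (a step that is already met when the one before it is completed fails the run):
1. the cover rests on its open stop (value of joint cover above 1.42 rad), for 0.2 s.
2. the full rack stands flat in the bay, let go (x of rack_full in the frame of bay between -0.012 and 0.012 m and y of rack_full in the frame of bay between -0.012 and 0.012 m and z of rack_full in the frame of bay below 0.007 m and angle between rack_full's own z axis and vertical below 0.08 rad and contact force between the fingers and rack_full below 0.2 N), for 0.2 s.
3. the cover is fully shut over the rack (x of rack_full in the frame of bay between -0.012 and 0.012 m and y of rack_full in the frame of bay between -0.012 and 0.012 m and z of rack_full in the frame of bay below 0.007 m and angle between rack_full's own z axis and vertical below 0.08 rad and value of joint cover below 0.03 rad), for 0.2 s.
4. the start button is pressed fully down (value of joint start above 0.0045 m and value of joint cover below 0.03 rad), for 0.05 s.
At the end, for the whole second after the job is handed in: The full rack stands flat in the bay (within 12 mm of its centre, less than 7 mm off its floor, within 0.08 rad of upright) and at rest, the cover is shut (below 0.03 rad) and the start button has been pressed and is up again (under 2 mm) (all of step 3 and value of joint start below 0.002 m and linear speed of rack_full below 0.02 m/s); the robot touches nothing.
It fails at once if the cover slams shut (faster than 1.2 rad/s in the last 0.1 rad) (value of joint cover below 0.1 rad and velocity of joint cover below -1.2 rad/s).
It fails at once if the cover bangs against its open stop (faster than 1.2 rad/s in the last 0.1 rad) (value of joint cover above 1.4 rad and velocity of joint cover above 1.2 rad/s).
It fails at once if the start button is pressed while the cover is not shut (value of joint start above 0.003 m and value of joint cover above 0.05 rad).
It fails at once if the full rack is tipped by more than 0.6 rad (angle between rack_full's own z axis and vertical above 0.6 rad).
It fails at once if the empty rack, the bottle or the beaker is moved more than 40 mm or knocked over (distance of any of rack_empty, bottle, beaker from where it was at the start of the episode above 0.04 m or angle between any of rack_empty, bottle, beaker's own z axis and vertical above 0.5 rad).
It also fails if it takes over 72 s, if anything falls off the work surface, if the arm or the gripper's body presses on something with over 40 N, if the wrist force passes 120 N, or if a joint passes its speed limit or range.

## Working session

There is one attempt and no reset: what is moved stays moved. The work goes in short steps, Python scripts to look and compute and a shell command to move; the robot and the scene stay as the last step left them, time stands still between calls to the robot, and variables do not carry over. Pictures are saved under pics/ and viewed, and the job is handed in when it is done.

```bash
ls; mkdir -p pics
python3 - <<'E'
from station import telemetry, optics
import cv2
print(telemetry.observe())
for n in ["scene","side"]:
    p,d=optics.get_image(n); cv2.imwrite(f"pics/{n}0.png",p)
    c=optics.camera_info(n); print(n,c)
E
```

```text
pics
{'time_s': 0.0, 'q': array([-1.315578  ,  0.33290274, -0.064717  ,  1.4609479 ,  0.02157811,
        1.34991017, -0.08853856]), 'joint_velocities': array([ 3.65803154e-06,  5.78422542e-04, -3.83173531e-04,  3.91475193e-04,
        6.87956518e-04,  1.35396729e-03,  9.04131989e-04]), 'effort': array([ 6.63166848e-04, -6.23262119e+01,  2.52011174e-02, -3.89901173e+01,
       -6.12834678e-02,  3.96447885e-02,  1.42121949e-04]), 'tool_pos': array([0.1712918 , 0.60065613, 0.22173157]), 'ee_rot': array([-3.14011961e+00,  4.16558353e-05,  2.86376819e+00]), 'wrist_force': array([-0.40018068,  0.53332888,  0.2043641 ]), 'wrist_torque': array([-0.00307744, -0.06402142, -0.01584924]), 'finger_gap': 0.08720369779079941}
scene {'intrinsics': array([[444.92787959,   0.        , 256.45660246],
       [  0.        , 444.92787959, 199.44375307],
       [  0.        ,   0.        ,   1.        ]]), 'R': array([[ 0.69313094,  0.720698  , -0.01280225],
       [ 0.59795461, -0.58481919, -0.54812116],
       [-0.40251683,  0.37226457, -0.83630096]]), 't': array([-0.38964883, -0.30328717,  1.38961711])}
side {'intrinsics': array([[405.77421674,   0.        , 255.36372944],
       [  0.        , 405.77421674, 191.87237127],
       [  0.        ,   0.        ,   1.        ]]), 'R': array([[ 0.74320372, -0.66905662,  0.00338732],
       [-0.38862969, -0.435809  , -0.81181123],
       [ 0.5446239 ,  0.60202471, -0.58391014]]), 't': array([-0.40201214,  0.2934116 ,  0.98971935])}
```

View pics/scene0.png

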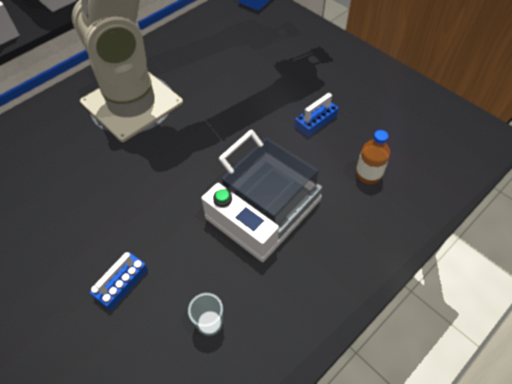

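View pics/side0.png

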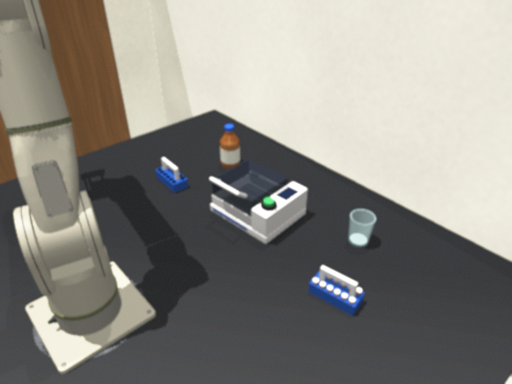

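```bash
cat > h.py <<'E'
import numpy as np, cv2
from station import telemetry, optics
def grab(n):
    c=optics.camera_info(n); p,d=optics.get_image(n); return p,d,c
def ray(c,u,v,z):
    K=c["intrinsics"];R=c["R"];t=c["t"]
    dd=R.T@np.linalg.solve(K,[u,v,1.]); o=-R.T@t
    return o+dd*(z-o[2])/dd[2]
def cloud(d,c):
    K=c["intrinsics"];v,u=np.mgrid[:d.shape[0],:d.shape[1]]
    P=np.stack([(u-K[0,2])/K[0,0]*d,(v-K[1,2])/K[1,1]*d,d],-1)
    return (P-c["t"])@c["R"]
E
python3 - <<'E'
from h import *
for n in ["scene","side"]:
    p,d,c=grab(n); np.savez(f"pics/{n}0.npz",p=p,d=d)
    X=cloud(d,c)
    hsv=cv2.cvtColor(p,cv2.COLOR_BGR2HSV)
    M={'green':cv2.inRange(hsv,(45,90,60),(85,255,255)),'blue':cv2.inRange(hsv,(105,130,60),(130,255,255)),
       'white':cv2.inRange(hsv,(0,0,165),(180,45,255)),'amber':cv2.inRange(hsv,(3,120,50),(20,255,255))}
    for k,m in M.items():
        N,L,S,C=cv2.connectedComponentsWithStats(m)
        for i in range(1,N):
            if S[i,4]<25: continue
            q=X[(L==i)&(d>0)]
            if len(q)<10: continue
            md=np.median(q,0)
            if abs(md[1])>1.2 or md[0]<.15 or md[0]>1.2 or md[2]<-.02 or md[2]>.4: continue
            print(n,k,S[i],C[i].round(1),md.round(3),q.min(0).round(3),q.max(0).round(3))
E
```

```text
scene green [215 190  15  13 152] [222.  195.4] [ 0.527 -0.077  0.122] [ 0.505 -0.092  0.111] [ 0.542 -0.054  0.128]
scene blue [295 102  44  34 683] [316.7 118.8] [0.472 0.334 0.034] [ 0.401  0.282 -0.003] [0.487 0.446 0.042]
scene blue [374 129  15  14 165] [380.7 135.8] [0.688 0.303 0.16 ] [ 0.603  0.287 -0.002] [0.705 0.468 0.165]
scene blue [130 252  10  10  45] [133.5 257.2] [ 0.464 -0.311  0.036] [ 0.427 -0.32  -0.003] [ 0.479 -0.301  0.053]
scene blue [ 89 260  59  51 592] [121.6 288.7] [ 0.507 -0.38   0.028] [ 0.445 -0.435 -0.001] [ 0.522 -0.296  0.041]
scene blue [105 264  24  26 172] [116.6 276.6] [ 0.479 -0.369  0.036] [ 0.463 -0.401  0.031] [ 0.494 -0.334  0.065]
scene white [305  93  27  19 140] [318.3 101.8] [0.456 0.355 0.08 ] [ 0.398  0.3   -0.001] [0.465 0.468 0.086]
scene white [219 130  44  43 330] [237.9 147.8] [0.458 0.042 0.149] [ 0.342 -0.022 -0.002] [0.493 0.186 0.156]
scene white [ 202  183   77   61 1261] [241.8 214.6] [ 0.583 -0.073  0.101] [ 0.418 -0.109 -0.001] [ 0.676 -0.     0.123]
scene white [279 196  33  36  83] [295.2 212.9] [0.659 0.041 0.065] [ 0
[... 2644 characters left out ...]
[ 0.486 -0.286  0.05 ]
side white [327 285   6   6  33] [329.6 287.6] [ 0.461 -0.361  0.046] [ 0.455 -0.369  0.041] [ 0.469 -0.354  0.049]
side white [334 289   7   6  35] [336.8 291.6] [ 0.463 -0.381  0.046] [ 0.458 -0.387  0.036] [ 0.476 -0.374  0.05 ]
side white [341 293   7   6  36] [344.1 295.4] [ 0.468 -0.401  0.046] [ 0.461 -0.407  0.036] [ 0.477 -0.389  0.049]
side white [349 295   7   8  45] [351.7 298.8] [ 0.473 -0.418  0.045] [ 0.465 -0.427  0.034] [ 0.49  -0.406  0.05 ]
side amber [220 133  19  17 270] [229.1 141.2] [0.672 0.289 0.108] [0.65  0.268 0.001] [0.822 0.513 0.138]
side amber [222 164  13   4  33] [227.4 165.6] [0.659 0.289 0.012] [0.557 0.135 0.   ] [0.678 0.314 0.121]
```

Run:
```python
from h import *
def line(q):
    m=np.median(q[:,:2],0)
    vx,vy,x0,y0=cv2.fitLine(q[:,:2].astype(np.float32),cv2.DIST_HUBER,0,1e-3,1e-3).ravel()
    if vy<0: vx,vy=-vx,-vy
    s=(q[:,:2]-[x0,y0])@[vx,vy]; lo,hi=np.percentile(s,[1,99])
    yaw=np.arctan2(-vx,vy); mid=np.array([x0,y0])+(lo+hi)/2*np.array([vx,vy])
    return mid.round(4),'yaw %.3f len %.3f zmed %.4f n %d'%(yaw,hi-lo,np.median(q[:,2]),len(q))
for n in ["scene","side"]:
    z=np.load(f"pics/{n}0.npz");p,d=z['p'],z['d'];c=optics.camera_info(n);X=cloud(d,c)
    hsv=cv2.cvtColor(p,cv2.COLOR_BGR2HSV); w=(hsv[...,1]<60)&(hsv[...,2]>120)&(d>0)
    def box(x0,x1,y0,y1,z0,z1,m=w):
        k=m&(X[...,0]>x0)&(X[...,0]<x1)&(X[...,1]>y0)&(X[...,1]<y1)&(X[...,2]>z0)&(X[...,2]<z1); return X[k]
    print(n,'fullbar',line(box(.4,.56,-.47,-.26,.066,.086)))
    print(n,'emptybar',line(box(.4,.56,.25,.47,.066,.086)))
    print(n,'coverbar',line(box(.38,.52,-.05,.15,.141,.156)))
    q=box(.4,.75,-.15,.03,.096,.106)
    r=cv2.minAreaRect(q[:,:2].astype(np.float32)); print(n,'tower',r,np.median(q[:,2]))
    g=(cv2.inRange(hsv,(45,90,60),(85,255,255))>0)&(d>0)
    q=X[g]; q=q[q[:,2]>.108]; print('button',np.median(q,0), q[:,2].max(), line(q))
    mm=cv2.moments(g.astype(np.uint8),True);print(ray(c,mm['m10']/mm['m00'],mm['m01']/mm['m00'],.118))
    am=(cv2.inRange(hsv,(3,120,50),(20,255,255))>0)&(d>0)
```

```text
scene fullbar (array([ 0.4847, -0.3681]), 'yaw 0.199 len 0.094 zmed 0.0803 n 296')
scene emptybar (array([0.4576, 0.3472]), 'yaw -0.043 len 0.094 zmed 0.0799 n 153')
scene coverbar (array([0.4571, 0.0371]), 'yaw 0.108 len 0.120 zmed 0.1504 n 235')
scene tower ((0.5779610872268677, -0.0707089900970459), (0.19433079659938812, 0.06166590750217438), 5.9461565017700195) 0.10123686459362492
button [ 0.52739796 -0.07725839  0.12228428] 0.12756968111304298 (array([ 0.5277, -0.0752]), 'yaw -0.336 len 0.034 zmed 0.1223 n 150')
[ 0.52544908 -0.0757148   0.118     ]
side fullbar (array([ 0.4777, -0.3678]), 'yaw 0.185 len 0.095 zmed 0.0792 n 301')
side emptybar (array([0.4515, 0.3467]), 'yaw -0.029 len 0.098 zmed 0.0795 n 100')
side coverbar (array([0.4503, 0.0353]), 'yaw 0.101 len 0.116 zmed 0.1500 n 145')
side tower ((0.5771872997283936, -0.06706861406564713), (0.19869442284107208, 0.06821278482675552), 5.884753704071045) 0.1012302382748517
button [ 0.51815942 -0.07867802  0.12158404] 0.12641111034089997 (array([ 0.5182, -0.0743]), 'yaw 0.194 len 0.038 zmed 0.1216 n 95')
[ 0.52132035 -0.07366171  0.118     ]
```

```bash
cat >> h.py <<'E'
from scipy.spatial.transform import Rotation as Ro
MY=0.104; BAY=np.array([0.548,0.046,0.0])
def Rm(yaw=MY): return Ro.from_euler('z',yaw).as_matrix()
def mix(x,y,z): return BAY+Rm()@np.array([x,y,z])
def pose():
    s=telemetry.observe(); return np.array(s['tool_pos']),Ro.from_euler('xyz',s['ee_rot']),s
def frac(p,rpy=None,base=None):
    p0,R0,s=pose() if base is None else (*base,None)
    sh=R0.inv().apply(np.asarray(p)-p0)/0.3
    rv=np.zeros(3) if rpy is None else (R0.inv()*Ro.from_euler('xyz',rpy)).as_rotvec()/2
    return np.r_[sh,rv].round(3).tolist()
def rep():
    p,R,s=pose(); print('t',round(s['time_s'],2),p.round(4),R.as_euler('xyz').round(3),'F',np.round(s['wrist_force'],1),'gap',round(s['finger_gap'],4),'q',np.round(s['q'],2))
E
python3 - <<'E'
from h import *
rep()
t=mix(-.095,0,.145); print(t)
a=t+[0,0,.10]
m=(np.array([.1713,.6007,.2217])+a)/2; m[2]=.26
print(frac(m,[np.pi,0,(2.864+np.pi/2+MY)/2]),frac(a,[np.pi,0,np.pi/2+MY]))
E
```

```text
t 0.2 [0.1713 0.6008 0.2221] [-3.141  0.     2.864] F [ 0.2 -0.5  0.5] gap 0.0866 q [-1.32  0.33 -0.06  1.46  0.02  1.35 -0.09]
[0.4535133 0.0361378 0.145    ]
[-0.71, -0.776, -0.126, -0.0, 0.0, 0.297] [-1.421, -1.552, -0.075, -0.0, 0.0, 0.594]
```

```bash
python3 -m jog '[[-0.12,-0.13,-0.06,0,0,0.05],[-0.24,-0.26,-0.12,0,0,0.1],[-0.36,-0.39,-0.13,0,0,0.15],[-0.48,-0.52,-0.13,0,0,0.2],[-0.6,-0.65,-0.13,0,0,0.25],[-0.71,-0.78,-0.13,0,0,0.3],[-0.71,-0.78,-0.13,0,0,0.3]]' && python3 -c "
from h import *
rep()
print(frac(mix(-.095,0,.245),[np.pi,0,np.pi/2+MY]))"
```

```text
time_s: 1.08
tool_pos: [0.3139, 0.3146, 0.262]
ee_rot: [3.141, -0.0, 2.257]
wrist_force: [-0.6, 0.9, 0.1]
finger_gap: 0.0873
t 1.07 [0.3139 0.3146 0.262 ] [ 3.141 -0.     2.257] F [-0.6  0.9  0.1] gap 0.0873 q [-1.05 -0.1   0.15  1.85  0.02  1.38 -0.22]
[-1.013, -0.228, 0.056, 0.0, -0.0, 0.291]
```

```bash
python3 -m jog '[[-0.2,-0.05,0,0,0,0.05],[-0.4,-0.1,0,0,0,0.1],[-0.6,-0.14,0,0,0,0.15],[-0.8,-0.18,0,0,0,0.2],[-1,-0.22,0.03,0,0,0.25],[-1,-0.228,0.056,0,0,0.29],[-1,-0.228,0.056,0,0,0.29]]'
python3 - <<'E'
from h import *
rep()
for n in ["scene","side","wrist"]:
    p,d,c=grab(n); cv2.imwrite(f"pics/{n}1.png",p); np.savez(f"pics/{n}1.npz",p=p,d=d,R=c['R'],t=c['t'],K=c['intrinsics'])
print(frac(mix(-.095,0,.245),[np.pi,0,np.pi/2+MY]))
E
```

```text
time_s: 1.95
tool_pos: [0.4509, 0.0436, 0.2443]
ee_rot: [-3.14, 0.0, 1.685]
wrist_force: [0.3, 0.0, 0.2]
finger_gap: 0.087
t 1.95 [0.4509 0.0436 0.2443] [-3.14   0.     1.685] F [0.3 0.  0.2] gap 0.087 q [-0.74 -0.1   0.52  1.88  0.05  1.35 -0.13]
[-0.028, 0.005, 0.0, 0.0, -0.0, 0.007]
```

```bash
python3 -c "
import cv2,numpy as np
a=[cv2.imread('pics/%s1.png'%n) for n in ['scene','side','wrist']]
t=np.vstack([np.hstack(a[:2]),np.hstack([a[2],a[2]*0])]);cv2.imwrite('pics/all1.png',cv2.resize(t,(800,600)))"
```

```text
(no output)
```

View pics/all1.png

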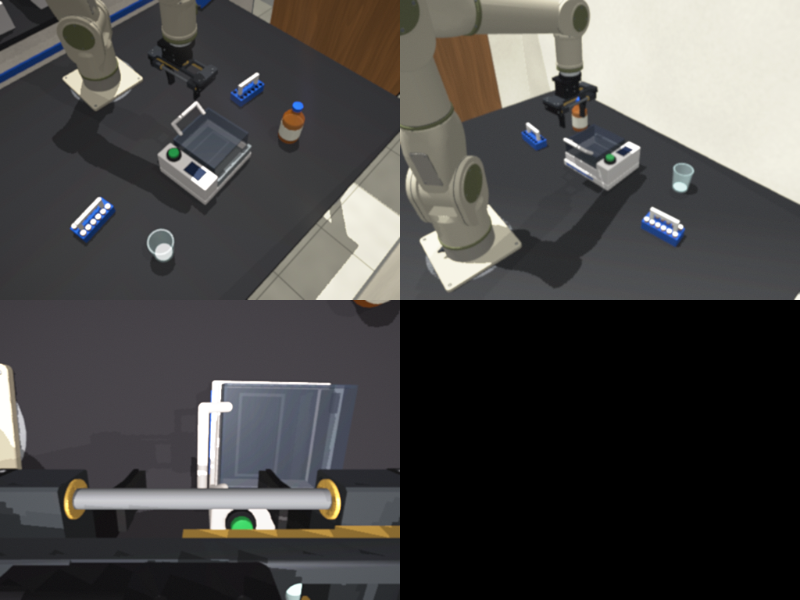

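Run:
```python
from h import *
z=np.load('pics/wrist1.npz');p,d=z['p'],z['d'];c=dict(R=z['R'],t=z['t'],intrinsics=z['K'])
X=cloud(d,c); L=(X-BAY)@Rm()
hsv=cv2.cvtColor(p,cv2.COLOR_BGR2HSV); w=(hsv[...,1]<60)&(hsv[...,2]>120)&(d>0)
print((d>0).mean())
k=w&(L[...,2]>.135)&(L[...,2]<.157)&(abs(L[...,1])<.07)&(L[...,0]<-.07)&(L[...,0]>-.13)
q=L[k];print(len(q),np.percentile(q,[1,50,99],axis=0).round(4))
k=w&(abs(L[...,0]+.095)<.03)&(abs(L[...,1]-.02)<.015)&(L[...,2]>.13)&(L[...,2]<.16);q=L[k];print(len(q),np.median(q,0),q.min(0),q.max(0))
k=w&(L[...,2]>.056)&(L[...,2]<.066);q=L[k];print('wall',np.percentile(q,[1,50,99],axis=0).round(4))
k=(cv2.inRange(hsv,(45,90,60),(85,255,255))>0)&(d>0);q=L[k];q=q[q[:,2]>.11];print('btn',np.percentile(q,[2,50,98],axis=0).round(4))
```

```text
0.9843343098958334
1577 [[-0.1009 -0.0384  0.1358]
 [-0.0942  0.023   0.1504]
 [-0.0757  0.064   0.1527]]
398 [-0.09482192  0.02050949  0.1507671 ] [-0.10042231  0.00502694  0.14601658] [-0.08899289  0.03493369  0.15386484]
wall [[-0.0808 -0.3148  0.0564]
 [-0.0707 -0.0019  0.0588]
 [ 0.0972  0.0881  0.065 ]]
btn [[-0.0838 -0.1167  0.1124]
 [-0.0383 -0.1068  0.1221]
 [-0.0207  0.0336  0.3414]]
```

Run:
```python
# clearance of tilt: print arc of handle
import numpy as np
for th in np.arange(0,1.51,.0625*2):
    a=np.arctan2(85,190)+th; r=np.hypot(85,190)
    print(round(th,3),round(95-r*np.cos(a),1),round(60+r*np.sin(a),1))
```

```text
0.0 -95.0 145.0
0.125 -82.9 168.0
0.25 -68.1 189.4
0.375 -50.7 208.7
0.5 -31.0 225.7
0.625 -9.3 240.1
0.75 13.9 251.7
0.875 38.5 260.3
1.0 63.9 265.8
1.125 89.8 268.1
1.25 115.8 267.1
1.375 141.4 262.9
1.5 166.3 255.5
```

```bash
python3 -c "
from h import *
print(frac(mix(-.095,0,.150),[np.pi,0,np.pi/2+MY]),frac(mix(-.095,0,.128),[np.pi,0,np.pi/2+MY]))"
```

```text
[-0.028, 0.005, 0.317, 0.0, -0.0, 0.007] [-0.028, 0.005, 0.39, 0.0, -0.0, 0.007]
```

```bash
python3 -m jog '[[-0.028,0.005,0.1,0,0,0.007],[-0.028,0.005,0.2,0,0,0.007],[-0.028,0.005,0.3,0,0,0.007],[-0.028,0.005,0.36,0,0,0.007],[-0.028,0.005,0.39,0,0,0.007],[-0.028,0.005,0.39,0,0,0.007]]' 50 && python3 -m jog '[[0,0,0,0,0,0],[0,0,0,0,0,0],[0,0,0,0,0,0],[0,0,0,0,0,0],[0,0,0,0,0,0],[0,0,0,0,0,0]]' 6; python3 -c "
from h import *
rep()
p,R,s=pose(); print((Rm().T@(p-BAY)).round(4))"
```

```text
time_s: 2.85
tool_pos: [0.4535, 0.0354, 0.1278]
ee_rot: [-3.141, 0.0, 1.671]
wrist_force: [-0.7, 1.1, -0.4]
finger_gap: 0.0503
time_s: 3.6
tool_pos: [0.453, 0.0349, 0.1277]
ee_rot: [-3.14, -0.0, 1.67]
wrist_force: [-5.6, -1.0, 4.9]
finger_gap: 0.0111
t 3.6 [0.453  0.0349 0.1277] [-3.14 -0.    1.67] F [-5.6 -1.   4.9] gap 0.0111 q [-0.72  0.02  0.56  2.04 -0.01  1.09 -0.06]
[-0.0956 -0.0012  0.1277]
```

Run:
```python
import numpy as np
a0=np.arctan2(85,190);r=np.hypot(85,190)
for s,e,n in [(0,.7,12),(.7,1.3,12),(1.3,1.5,6)]:
    print(s,[[round(-r*(np.cos(a0+t)-np.cos(a0+s))/300,3),round(-r*(np.sin(a0+t)-np.sin(a0+s))/300,3)] for t in np.linspace(s,e,n+1)[1:]])
```

```text
0 [[np.float64(0.018), np.float64(-0.036)], [np.float64(0.037), np.float64(-0.072)], [np.float64(0.059), np.float64(-0.106)], [np.float64(0.083), np.float64(-0.139)], [np.float64(0.108), np.float64(-0.17)], [np.float64(0.136), np.float64(-0.2)], [np.float64(0.165), np.float64(-0.228)], [np.float64(0.195), np.float64(-0.255)], [np.float64(0.227), np.float64(-0.279)], [np.float64(0.261), np.float64(-0.302)], [np.float64(0.296), np.float64(-0.323)], [np.float64(0.331), np.float64(-0.341)]]
0.7 [[np.float64(0.032), np.float64(-0.014)], [np.float64(0.064), np.float64(-0.027)], [np.float64(0.097), np.float64(-0.038)], [np.float64(0.13), np.float64(-0.048)], [np.float64(0.164), np.float64(-0.055)], [np.float64(0.198), np.float64(-0.061)], [np.float64(0.233), np.float64(-0.066)], [np.float64(0.267), np.float64(-0.068)], [np.float64(0.302), np.float64(-0.069)], [np.float64(0.336), np.float64(-0.068)], [np.float64(0.371), np.float64(-0.066)], [np.float64(0.405), np.float64(-0.061)]]
1.3 [[np.float64(0.023), np.float64(0.004)], [np.float64(0.045), np.float64(0.008)], [np.float64(0.068), np.float64(0.014)], [np.float64(0.09), np.float64(0.02)], [np.float64(0.112), np.float64(0.027)], [np.float64(0.134), np.float64(0.034)]]
```

```bash
python3 -m jog '[[0,0.018,-0.036,0,0,0],[0,0.037,-0.072,0,0,0],[0,0.059,-0.106,0,0,0],[0,0.083,-0.139,0,0,0],[0,0.108,-0.17,0,0,0],[0,0.136,-0.2,0,0,0],[0,0.165,-0.228,0,0,0],[0,0.195,-0.255,0,0,0],[0,0.227,-0.279,0,0,0],[0,0.261,-0.302,0,0,0],[0,0.296,-0.323,0,0,0],[0,0.331,-0.341,0,0,0]]'
python3 - <<'E'
from h import *
rep(); p,d,c=grab("side"); cv2.imwrite("pics/side2.png",p)
E
```

```text
time_s: 5.1
tool_pos: [0.553, 0.0446, 0.2315]
ee_rot: [3.141, -0.0, 1.67]
wrist_force: [-5.0, -1.9, 4.0]
finger_gap: 0.011
t 5.1 [0.553  0.0446 0.2315] [ 3.141 -0.     1.67 ] F [-5.  -1.9  4. ] gap 0.011 q [-0.68  0.18  0.59  1.67 -0.1   1.33  0.03]
```

View pics/side2.png

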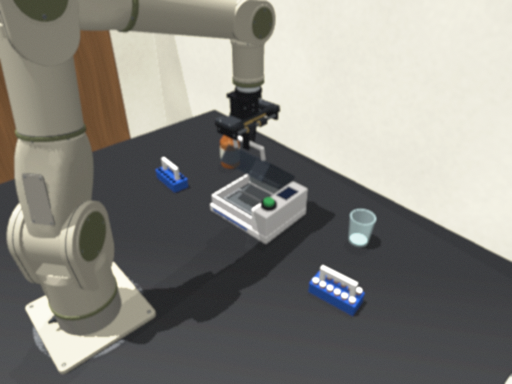

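The cover is up about 0.7 rad and still in the grip (handle near px (248,148)). I'll continue along the arc.

```bash
python3 -m jog '[[0,0.032,-0.014,0,0,0],[0,0.064,-0.027,0,0,0],[0,0.097,-0.038,0,0,0],[0,0.13,-0.048,0,0,0],[0,0.164,-0.055,0,0,0],[0,0.198,-0.061,0,0,0],[0,0.233,-0.066,0,0,0],[0,0.267,-0.068,0,0,0],[0,0.302,-0.069,0,0,0],[0,0.336,-0.068,0,0,0],[0,0.371,-0.066,0,0,0],[0,0.405,-0.061,0,0,0]]';  python3 -m jog '[[0,0.023,0.004,0,0,0],[0,0.045,0.008,0,0,0],[0,0.068,0.014,0,0,0],[0,0.09,0.02,0,0,0],[0,0.112,0.027,0,0,0],[0,0.13,0.033,0,0,0],[0,0.13,0.033,0,0,0]]'
python3 - <<'E'
from h import *
rep(); p,d,c=grab("side"); cv2.imwrite("pics/side3.png",p)
E
```

```text
time_s: 6.65
tool_pos: [0.674, 0.0565, 0.2481]
ee_rot: [3.142, 0.0, 1.669]
wrist_force: [-0.6, -4.6, 2.4]
finger_gap: 0.0109
time_s: 7.52
tool_pos: [0.7127, 0.0604, 0.238]
ee_rot: [3.141, 0.0, 1.67]
wrist_force: [1.5, -4.7, -0.3]
finger_gap: 0.0109
t 7.53 [0.7127 0.0604 0.238 ] [3.141 0.    1.67 ] F [ 1.5 -4.7 -0.3] gap 0.0109 q [-0.5   0.58  0.57  1.18 -0.3   1.47  0.13]
```

View pics/side3.png

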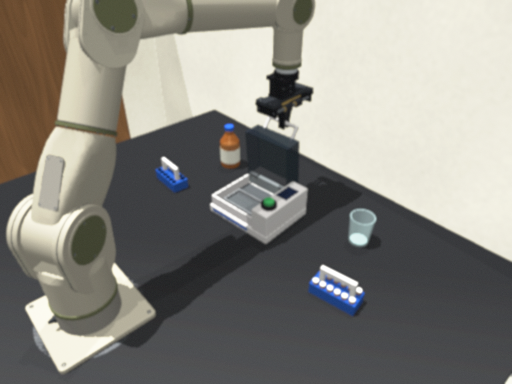

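```bash
python3 -m jog '[[0,0.005,0.002,0,0,0],[0,0.008,0.003,0,0,0],[0,0.008,0.003,0,0,0]]'; python3 -m jog '[[0,0,0,0,0,0],[0,0,0,0,0,0],[0,0,0,0,0,0]]' 26;  python3 -m jog '[[0,0,-0.03,0,0,0],[0,0,-0.08,0,0,0],[0,0,-0.14,0,0,0],[0,-0.1,-0.2,0,0,0],[0,-0.2,-0.2,0,0,0]]'
python3 - <<'E'
from h import *
rep()
for n in ["scene","side"]:
    p,d,c=grab(n); cv2.imwrite(f"pics/{n}4.png",p); np.savez(f"pics/{n}4.npz",p=p,d=d)
    X=cloud(d,c); L=(X-BAY)@Rm()
    hsv=cv2.cvtColor(p,cv2.COLOR_BGR2HSV); w=(hsv[...,1]<60)&(hsv[...,2]>120)&(d>0)
    k=w&(abs(L[...,1])<.05)&(L[...,0]>.12)&(L[...,0]<.2)&(L[...,2]>.24)&(L[...,2]<.275)
    q=L[k]; print(n,len(q), np.percentile(q,[5,50,95],axis=0).round(4) if len(q) else '')
    # pocket floor and rails
    k=(abs(L[...,1])<.06)&(abs(L[...,0])<.026)&(L[...,2]>.0)&(L[...,2]<.06);q=L[k];print('floor',np.percentile(q,[5,50,95],axis=0).round(4))
E
python3 -c "
import cv2,numpy as np
cv2.imwrite('pics/crop4.png',np.hstack([cv2.resize(cv2.imread('pics/%s4.png'%n)[y:y+150,x:x+130],(390,450)) for n,x,y in [('scene',195,110),('side',200,110)]]))"
```

```text
time_s: 7.95
tool_pos: [0.7132, 0.0604, 0.2377]
ee_rot: [-3.138, -0.0, 1.669]
wrist_force: [-9.4, -5.7, 5.5]
finger_gap: 0.011
time_s: 8.32
tool_pos: [0.7146, 0.0619, 0.2374]
ee_rot: [3.141, -0.001, 1.671]
wrist_force: [-0.1, -0.2, 0.1]
finger_gap: 0.0248
time_s: 8.95
tool_pos: [0.655, 0.0544, 0.3003]
ee_rot: [3.138, 0.0, 1.669]
wrist_force: [0.3, -0.3, 0.1]
finger_gap: 0.0262
t 8.95 [0.655  0.0544 0.3003] [3.138 0.    1.669] F [ 0.3 -0.3  0.1] gap 0.0262 q [-0.57  0.41  0.6   1.27 -0.23  1.52  0.1 ]
scene 238 [[ 0.1618 -0.0455  0.2577]
 [ 0.1679  0.0006  0.2619]
 [ 0.1722  0.0457  0.2645]]
floor [[-0.0235 -0.0519  0.0235]
 [-0.0059 -0.013   0.0266]
 [ 0.0221  0.0499  0.0299]]
side 104 [[ 0.1582 -0.0482  0.2532]
 [ 0.1621 -0.0054  0.2599]
 [ 0.1676  0.0396  0.2639]]
floor [[-0.0209 -0.0216  0.0239]
 [ 0.0006  0.0157  0.027 ]
 [ 0.0232  0.0542  0.0294]]
```

View pics/crop4.png

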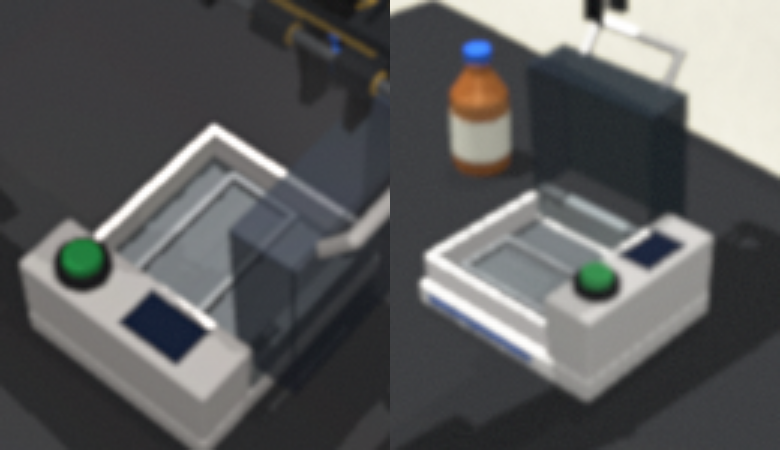

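Run:
```python
from h import *
print(frac(mix(0,-.11,.30),[np.pi,0,np.pi/2+MY]))
```

```text
[-0.359, -0.35, -0.001, 0.001, -0.001, -0.003]
```

```bash
python3 -m jog '[[-0.08,-0.08,0,0,0,0],[-0.2,-0.19,0,0,0,0],[-0.3,-0.3,0,0,0,0],[-0.36,-0.35,0,0,0,0],[-0.36,-0.35,0,0,0,0]]' 87
python3 - <<'E'
from h import *
rep(); p,d,c=grab("wrist"); cv2.imwrite("pics/wrist5.png",p)
np.savez('pics/wrist5.npz',p=p,d=d,R=c['R'],t=c['t'],K=c['intrinsics'])
X=cloud(d,c);L=(X-BAY)@Rm()
# height map of bay region 1mm
import numpy as np
H=np.full((200,180),np.nan)
m=(d>0)&(L[...,2]<.07)
ix=((L[...,1][m]+.1)*1000).astype(int);iy=((L[...,0][m]+.08)*1000).astype(int)
ok=(ix>=0)&(ix<200)&(iy>=0)&(iy<180)
H[ix[ok],iy[ok]]=L[...,2][m][ok]
np.save('pics/H.npy',H)
for y in (-40,-20,0,20,40): 
    s=[np.nanmedian(H[100+y-3:100+y+4,i]) for i in range(40,122,2)]
    print(y,' '.join('%d'%(1000*v) if v==v else '-' for v in s))
for x in (-15,0,15):
    for r in (range(20,50,2),range(150,182,2)):
        print(x,r.start-100,' '.join('%d'%(1000*v) if v==v else '-' for v in [np.nanmedian(H[i,80+x-3:80+x+4]) for i in r]))
E
```

```text
time_s: 9.68
tool_pos: [0.5611, -0.0642, 0.2986]
ee_rot: [3.14, -0.0, 1.668]
wrist_force: [0.3, 0.8, 0.6]
finger_gap: 0.0684
t 9.68 [ 0.5611 -0.0642  0.2986] [ 3.14  -0.     1.668] F [0.3 0.8 0.6] gap 0.0684 q [-0.54  0.18  0.66  1.53 -0.11  1.46  0.23]
-40 27 - - 34 24 26 - 25 25 24 26 25 25 25 - 26 25 - 25 26 - 25 25 25 26 - 25 25 - 26 26 - 25 25 25 25 35 34 - - 25
-20 25 33 34 - - 26 26 - 26 26 25 25 - 26 26 - 25 26 26 26 - 26 26 - 25 24 25 26 - 25 25 - 26 - 26 25 33 33 34 26 25
0 26 - 34 34 25 25 25 26 24 25 - 25 25 - 25 26 25 25 - 26 25 26 25 - 26 25 26 26 - 26 24 25 26 - 26 25 34 - 34 26 25
20 25 26 34 34 29 25 26 25 25 25 25 - 25 25 26 26 - 25 - 26 25 - 25 - 25 25 25 25 - 26 25 25 26 - 25 - 33 34 34 25 -
40 - - 34 34 25 24 25 - 25 26 24 25 24 25 - 26 25 26 26 25 25 - 25 - 26 25 25 25 - 25 24 25 26 25 26 - 28 34 33 25 25
-15 -80 58 49 25 26 25 34 34 - 25 - 26 26 25 25 -
-15 50 25 - 26 25 25 26 25 25 25 24 31 34 34 - 26 25
0 -80 58 58 25 - 26 25 34 - 25 23 26 25 26 26 -
0 50 25 26 26 25 24 24 26 26 25 24 33 35 34 - 24 25
15 -80 58 58 26 - 25 25 34 - 25 24 25 - 25 26 -
15 50 25 25 25 25 25 25 26 26 25 27 33 35 33 - 26 24<stdin>:14: RuntimeWarning: All-NaN slice encountered
<stdin>:18: RuntimeWarning: All-NaN slice encountered
```

View pics/wrist5.png

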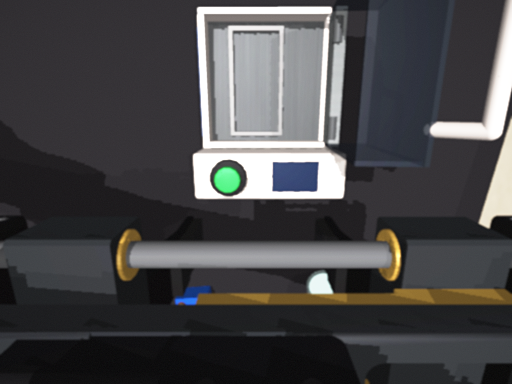

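```bash
sed -i 's/^MY=.*/MY=0.104; BAY=np.array([0.548-0.0002,0.0475,0.0]); RK=np.array([0.481,-0.368,0.]); RY=0.192/' h.py
cat >> h.py <<'E'
def rk(x,y,z): return RK+Rm(RY)@np.array([x,y,z])
E
python3 - <<'E'
from h import *
print(frac(rk(0,-.11,.28),[np.pi,0,np.pi/2+RY]))
E
```

```text
[-1.352, -0.334, 0.059, 0.001, -0.0, -0.047]
```

```bash
python3 -m jog '[[-0.12,-0.03,0,0,0,-0.005],[-0.3,-0.08,0,0,0,-0.01],[-0.48,-0.13,0.02,0,0,-0.02],[-0.66,-0.18,0.03,0,0,-0.03],[-0.84,-0.23,0.04,0,0,-0.04],[-1,-0.28,0.05,0,0,-0.047],[-1,-0.334,0.059,0,0,-0.047]]' 87; python3 -m jog '[[-0.18,0,0,0,0,0],[-0.3,0,0,0,0,0],[-0.35,0,0,0,0,0],[-0.35,0,0,0,0,0]]'
python3 - <<'E'
from h import *
rep(); p,d,c=grab("wrist"); cv2.imwrite("pics/wrist6.png",p)
X=cloud(d,c);L=(X-RK)@Rm(RY)
hsv=cv2.cvtColor(p,cv2.COLOR_BGR2HSV); w=(hsv[...,1]<70)&(hsv[...,2]>130)&(d>0)
k=w&(L[...,2]>.07)&(L[...,2]<.088)&(abs(L[...,0])<.03)&(abs(L[...,1])<.08); q=L[k]
print(len(q),np.percentile(q,[1,50,99],axis=0).round(4)); print(cv2.minAreaRect(q[:,:2].astype(np.float32)*1000))
k=(cv2.inRange(hsv,(105,130,60),(130,255,255))>0)&(L[...,2]>.03)&(L[...,2]<.042)&(np.abs(L[...,0])<.06)&(np.abs(L[...,1])<.1);q=L[k];print(len(q),cv2.minAreaRect(q[:,:2].astype(np.float32)*1000), np.percentile(q,[1,99],axis=0).round(4))
E
```

```text
time_s: 10.6
tool_pos: [0.4907, -0.3742, 0.2786]
ee_rot: [-3.138, 0.001, 1.761]
wrist_force: [-0.0, 0.2, 0.4]
finger_gap: 0.0868
time_s: 11.1
tool_pos: [0.5123, -0.4744, 0.2782]
ee_rot: [-3.14, -0.001, 1.765]
wrist_force: [0.8, 0.6, -0.6]
finger_gap: 0.0873
t 11.1 [ 0.5123 -0.4744  0.2782] [-3.140e+00 -1.000e-03  1.765e+00] F [ 0.8  0.6 -0.6] gap 0.0873 q [ 0.21  0.57  0.79  1.17 -0.39  1.54  1.11]
900 [[-0.0052 -0.0461  0.0778]
 [ 0.0008  0.0052  0.0803]
 [ 0.0065  0.0489  0.0823]]
((0.6114306449890137, 1.6349258422851562), (95.5819320678711, 11.77987289428711), 89.9886474609375)
943 ((0.6954154968261719, 1.7334251403808594), (124.40270233154297, 55.933956146240234), 89.83965301513672) [[-0.027  -0.0604  0.033 ]
 [ 0.0285  0.0636  0.0374]]
```

View pics/wrist6.png

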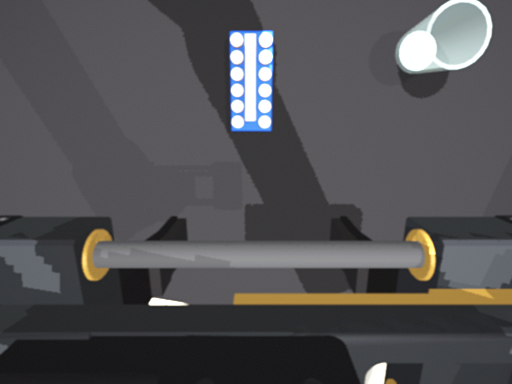

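```bash
sed -i 's/^MY=/_=0;MY=/; s/RY=0.192$/RY=0.192; RK=np.array([0.4813,-0.3663,0.])/' h.py
python3 - <<'E'
from h import *
print(RK,frac(rk(0,0,.12),[np.pi,0,np.pi/2+RY]),frac(rk(0,0,.055),[np.pi,0,np.pi/2+RY]))
E
```

```text
[ 0.4813 -0.3663  0.    ] [0.37, -0.032, 0.529, -0.0, -0.0, 0.001] [0.37, -0.032, 0.746, -0.0, -0.0, 0.001]
```

```bash
python3 -m jog '[[0.12,-0.01,0.1,0,0,0],[0.24,-0.02,0.25,0,0,0],[0.34,-0.032,0.38,0,0,0],[0.37,-0.032,0.5,0,0,0],[0.37,-0.032,0.6,0,0,0],[0.37,-0.032,0.69,0,0,0],[0.37,-0.032,0.735,0,0,0],[0.37,-0.032,0.746,0,0,0],[0.37,-0.032,0.746,0,0,0]]' 60;python3 -c "
from h import *
rep()
p,R,s=pose(); print((Rm(RY).T@(p-RK)).round(4))"; python3 -m jog '[[0,0,0,0,0,0],[0,0,0,0,0,0],[0,0,0,0,0,0],[0,0,0,0,0,0],[0,0,0,0,0,0],[0,0,0,0,0,0]]' 6; python3 -c "
from h import *
rep()
p,R,s=pose(); print((Rm(RY).T@(p-RK)).round(4))"
```

```text
time_s: 12.28
tool_pos: [0.4808, -0.3674, 0.0567]
ee_rot: [3.141, 0.001, 1.764]
wrist_force: [0.2, -0.4, 0.2]
finger_gap: 0.0597
t 12.28 [ 0.4808 -0.3674  0.0567] [3.141e+00 1.000e-03 1.764e+00] F [ 0.2 -0.4  0.2] gap 0.0597 q [ 0.01  0.52  0.74  1.73 -0.4   1.04  1.07]
[-0.0007 -0.001   0.0567]
time_s: 13.02
tool_pos: [0.4804, -0.3672, 0.0559]
ee_rot: [3.141, -0.0, 1.764]
wrist_force: [0.9, -1.0, 1.0]
finger_gap: 0.0118
t 13.03 [ 0.4804 -0.3672  0.0559] [ 3.141 -0.     1.764] F [ 0.9 -1.   1. ] gap 0.0118 q [ 0.01  0.53  0.74  1.73 -0.4   1.04  1.07]
[-0.0011 -0.0007  0.0559]
```

```bash
cat >> h.py <<'E'
def place(phi,px,pz,base=None,off=(0,-.0007,.0559)):
    Rr=Rm()@Ro.from_euler('y',-phi).as_matrix()
    O=mix(px,0,pz)-Rr@np.array([-.028,0,0]); T=O+Rr@np.array(off)
    Rt=Ro.from_matrix(Rr)*Ro.from_euler('xyz',[np.pi,0,np.pi/2])
    p0,R0=base or pose()[:2]
    return np.r_[R0.inv().apply(T-p0)/.3,(R0.inv()*Rt).as_rotvec()/2].round(3).tolist(), T.round(4)
E
python3 -m jog '[[0,0,-0.04,0,0,0],[0,0,-0.15,0,0,0],[0,0,-0.3,0,0,0],[0,0,-0.45,0,0,0],[0,0,-0.6,0,0,0],[0,0,-0.72,0,0,0],[0,0,-0.78,0,0,0],[0,0,-0.78,0,0,0]]'
python3 - <<'E'
from h import *
rep(); print(place(0,-.048,.22)); print(place(.2,-.048,.20))
p,d,c=grab("side"); cv2.imwrite("pics/side7.png",p)
E
```

```text
time_s: 14.02
tool_pos: [0.4804, -0.3676, 0.2905]
ee_rot: [3.141, 0.001, 1.764]
wrist_force: [-0.4, -0.3, -3.2]
finger_gap: 0.0118
t 14.03 [ 0.4804 -0.3676  0.2905] [3.141e+00 1.000e-03 1.764e+00] F [-0.4 -0.3 -3.2] gap 0.0118 q [-0.07  0.33  0.85  1.45 -0.24  1.48  0.96]
([1.319, 0.419, 0.048, 0.0, 0.0, 0.044], array([0.528 , 0.0447, 0.2759]))
([1.322, 0.38, 0.1, -0.099, -0.004, 0.044], array([0.5164, 0.0435, 0.2603]))
```

View pics/side7.png

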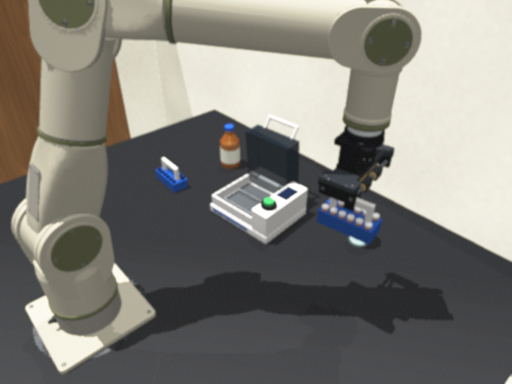

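```bash
python3 -m jog '[[0.1,0.03,0,0,0,0],[0.25,0.08,0,0,0,0.01],[0.4,0.13,0,0,0,0.02],[0.55,0.18,0,0,0,0.03],[0.7,0.23,0,-0.02,0,0.04],[0.85,0.28,0,-0.04,0,0.044],[1,0.33,0.02,-0.06,-0.002,0.044],[1,0.38,0.06,-0.08,-0.003,0.044],[1,0.38,0.1,-0.099,-0.004,0.044]]'
python3 - <<'E'
from h import *
rep(); print(place(.2,-.048,.20)); print(place(.2,-.048,.05));
E
```

```text
time_s: 15.2
tool_pos: [0.5342, -0.0498, 0.2576]
ee_rot: [2.945, 0.0, 1.678]
wrist_force: [0.0, -0.2, -2.8]
finger_gap: 0.0118
t 15.2 [ 0.5342 -0.0498  0.2576] [2.945 0.    1.678] F [ 0.  -0.2 -2.8] gap 0.0118 q [-0.62 -0.07  0.62  1.84  0.02  1.17  0.11]
([0.316, -0.023, -0.014, -0.002, -0.0, 0.001], array([0.5164, 0.0435, 0.2603]))
([0.316, -0.121, 0.476, -0.002, -0.0, 0.001], array([0.5164, 0.0435, 0.1103]))
```

```bash
python3 -m jog '[[0.1,-0.01,-0.014,-0.002,0,0.001],[0.2,-0.02,-0.014,-0.002,0,0.001],[0.29,-0.023,-0.014,-0.002,0,0.001],[0.316,-0.023,-0.014,-0.002,0,0.001],[0.316,-0.04,0.07,-0.002,0,0.001],[0.316,-0.06,0.17,-0.002,0,0.001],[0.316,-0.08,0.27,-0.002,0,0.001],[0.316,-0.088,0.31,-0.002,0,0.001],[0.316,-0.088,0.31,-0.002,0,0.001]]'
python3 - <<'E'
from h import *
rep(); print(place(.2,-.048,.10)); print(place(.2,-.048,.055));print(place(.2,-.028,.04));print(place(.2,-.028,.027));
for n in ["scene","side"]:
    p,d,c=grab(n); cv2.imwrite(f"pics/{n}8.png",p)
a=[cv2.imread(f'pics/{n}8.png') for n in ('scene','side')]
cv2.imwrite('pics/c8.png',np.hstack([cv2.resize(a[0][60:260,170:370],(400,400)),cv2.resize(a[1][60:260,170:370],(400,400))]))
E
```

```text
time_s: 16.32
tool_pos: [0.5167, 0.0419, 0.1631]
ee_rot: [2.941, -0.0, 1.673]
wrist_force: [0.5, 0.7, -2.4]
finger_gap: 0.012
t 16.32 [0.5167 0.0419 0.1631] [ 2.941 -0.     1.673] F [ 0.5  0.7 -2.4] gap 0.012 q [-0.7  -0.03  0.51  2.02  0.04  0.95 -0.1 ]
([0.005, -0.002, 0.009, 0.0, -0.0, -0.001], array([0.5164, 0.0435, 0.1603]))
([0.005, -0.032, 0.156, 0.0, -0.0, -0.001], array([0.5164, 0.0435, 0.1153]))
([0.005, 0.023, 0.218, 0.0, -0.0, -0.001], array([0.5363, 0.0456, 0.1003]))
([0.005, 0.014, 0.261, 0.0, -0.0, -0.001], array([0.5363, 0.0456, 0.0873]))
```

View pics/c8.png

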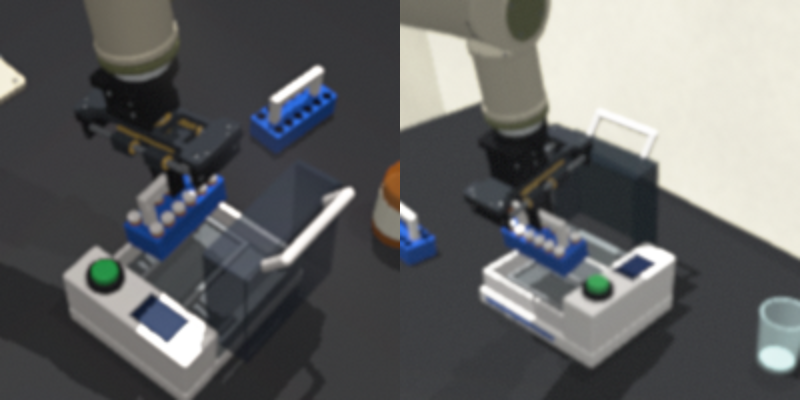

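```bash
python3 -m jog '[[0.005,-0.01,0.05,0,0,0],[0.005,-0.02,0.1,0,0,0],[0.005,-0.032,0.15,0,0,0],[0.005,-0.01,0.175,0,0,0],[0.005,0.023,0.218,0,0,0],[0.005,0.02,0.235,0,0,0],[0.005,0.014,0.261,0,0,0],[0.005,0.014,0.261,0,0,0]]'
python3 - <<'E'
from h import *
rep(); 
for n in ["scene","side"]:
    p,d,c=grab(n); cv2.imwrite(f"pics/{n}9.png",p)
a=[cv2.imread(f'pics/{n}9.png') for n in ('scene','side')]
cv2.imwrite('pics/c9.png',np.hstack([cv2.resize(a[0][90:240,190:340],(400,400)),cv2.resize(a[1][110:260,190:340],(400,400))]))
for f in (.2,.17,.14,.11): print(place(f,-.028,.0255))
E
```

```text
time_s: 17.42
tool_pos: [0.536, 0.046, 0.0872]
ee_rot: [2.941, -0.001, 1.674]
wrist_force: [-0.3, 0.3, -2.5]
finger_gap: 0.0115
t 17.43 [0.536  0.046  0.0872] [ 2.941e+00 -1.000e-03  1.674e+00] F [-0.3  0.3 -2.5] gap 0.0115 q [-0.67  0.13  0.53  2.05 -0.08  0.78 -0.  ]
([-0.002, -0.003, 0.007, 0.001, -0.001, -0.001], array([0.5363, 0.0456, 0.0858]))
([-0.002, 0.003, 0.01, 0.016, -0.001, -0.001], array([0.5381, 0.0458, 0.0853]))
([-0.002, 0.008, 0.013, 0.031, -0.001, -0.001], array([0.5398, 0.046 , 0.0848]))
([-0.002, 0.014, 0.016, 0.046, -0.001, -0.001], array([0.5416, 0.0461, 0.0841]))
```

View pics/c9.png

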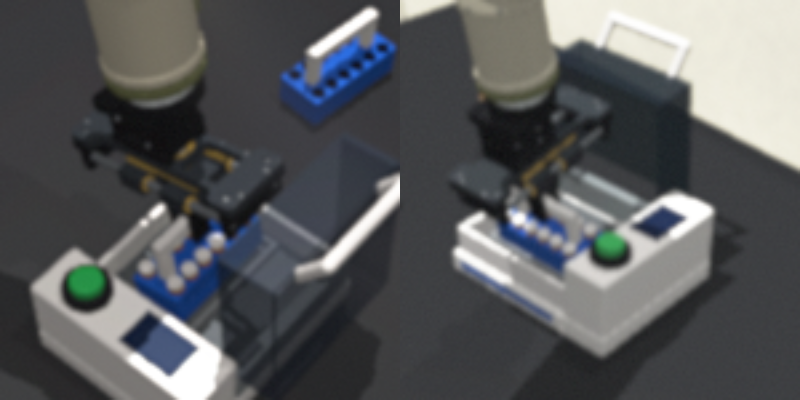

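```bash
python3 -m jog '[[-0.002,-0.003,0.006,0,0,0],[-0.002,0.003,0.01,0.016,0,0],[-0.002,0.008,0.013,0.031,0,0],[-0.002,0.014,0.016,0.046,0,0],[-0.002,0.014,0.016,0.046,0,0],[-0.002,0.014,0.016,0.046,0,0]]'; python3 -c "
from h import *
rep(); print(place(.11,-.028,.0255))"
```

```text
time_s: 18.27
tool_pos: [0.5417, 0.0459, 0.0838]
ee_rot: [3.032, -0.001, 1.673]
wrist_force: [-0.9, 0.4, -3.0]
finger_gap: 0.0117
t 18.27 [0.5417 0.0459 0.0838] [ 3.032e+00 -1.000e-03  1.673e+00] F [-0.9  0.4 -3. ] gap 0.0117 q [-0.65  0.21  0.53  1.96 -0.13  0.89  0.05]
([0.001, -0.0, -0.001, 0.0, -0.0, -0.001], array([0.5416, 0.0461, 0.0841]))
```

```bash
python3 -m jog '[[0,0,0.003,0,0,0],[0,0,0.006,0,0,0],[0,0,0.006,0,0,0]]'; python3 -m jog '[[0,0,0.002,0,0,0],[0,0,0.004,0,0,0],[0,0,0.004,0,0,0]]'
```

```text
time_s: 18.65
tool_pos: [0.5426, 0.0464, 0.0831]
ee_rot: [3.03, -0.002, 1.674]
wrist_force: [-1.5, 0.4, 6.2]
finger_gap: 0.0118
time_s: 19.02
tool_pos: [0.5436, 0.0466, 0.0828]
ee_rot: [3.028, -0.002, 1.674]
wrist_force: [-1.6, 1.0, 12.4]
finger_gap: 0.0118
```

```bash
python3 -m jog '[[0,0,-0.003,0,0,0],[0,0,-0.003,0,0,0],[0,0,-0.003,0,0,0],[0,0,-0.003,0,0,0]]' 40; python3 -c "
from h import *
rep()"; python3 -m jog '[[0,-0.002,-0.05,0,0,0],[0,-0.002,-0.12,0,0,0],[0,-0.002,-0.2,0,0,0],[0,-0.02,-0.32,-0.02,0,0],[-0.1,-0.02,-0.46,-0.055,0,0],[-0.3,-0.02,-0.6,-0.055,0,0],[-0.37,-0.02,-0.68,-0.055,0,0],[-0.37,-0.02,-0.68,-0.055,0,0]]'; python3 -c "
from h import *
rep()"
```

```text
time_s: 19.52
tool_pos: [0.5418, 0.046, 0.0817]
ee_rot: [3.032, -0.001, 1.674]
wrist_force: [-0.6, 0.1, 0.1]
finger_gap: 0.038
t 19.52 [0.5418 0.046  0.0817] [ 3.032e+00 -1.000e-03  1.674e+00] F [-0.6  0.1  0.1] gap 0.038 q [-0.65  0.22  0.53  1.96 -0.14  0.88  0.05]
time_s: 20.52
tool_pos: [0.526, -0.0705, 0.2873]
ee_rot: [2.916, -0.002, 1.669]
wrist_force: [-0.3, 1.6, -0.6]
finger_gap: 0.0398
t 20.52 [ 0.526  -0.0705  0.2873] [ 2.916e+00 -2.000e-03  1.669e+00] F [-0.3  1.6 -0.6] gap 0.0398 q [-0.62 -0.14  0.64  1.82  0.06  1.2   0.11]
```

Run:
```python
from h import *
p,d,c=grab("wrist"); cv2.imwrite("pics/wrist10.png",p)
X=cloud(d,c);L=(X-BAY)@Rm()
hsv=cv2.cvtColor(p,cv2.COLOR_BGR2HSV); w=(hsv[...,1]<70)&(hsv[...,2]>110)&(d>0)
k=w&(L[...,2]>.095)&(L[...,2]<.113)&(abs(L[...,0])<.04)&(abs(L[...,1])<.08); q=L[k]
print(len(q),np.percentile(q,[1,50,99],axis=0).round(4)); print(cv2.minAreaRect(q[:,:2].astype(np.float32)*1000))
k=(cv2.inRange(hsv,(105,110,40),(130,255,255))>0)&(L[...,2]>.05)&(L[...,2]<.072)&(np.abs(L[...,0])<.06)&(np.abs(L[...,1])<.1);q=L[k];print(len(q),cv2.minAreaRect(q[:,:2].astype(np.float32)*1000), np.percentile(q,[1,50,99],axis=0).round(4))
A=np.c_[q[:,:2],np.ones(len(q))];print('plane',np.linalg.lstsq(A,q[:,2],rcond=None)[0])
p,d,c=grab("side"); cv2.imwrite("pics/side10.png",p)
cv2.imwrite('pics/c10.png',np.hstack([cv2.resize(p[110:260,190:340],(384,384)),cv2.resize(cv2.imread('pics/wrist10.png'),(416,384))]))
```

```text
1043 [[-0.0058 -0.047   0.0963]
 [-0.0008  0.0033  0.1052]
 [ 0.0061  0.0473  0.1072]]
((0.12450838088989258, 0.5565032958984375), (12.342042922973633, 95.3621597290039), 0.1972881704568863)
1511 ((-0.23070144653320312, 0.0150299072265625), (125.6252212524414, 54.991519927978516), 89.9930191040039) [[-0.0276 -0.0619  0.0517]
 [-0.0073 -0.0004  0.0604]
 [ 0.0269  0.0622  0.0624]]
plane [0.031863   0.00023923 0.06036374]
```

View pics/c10.png

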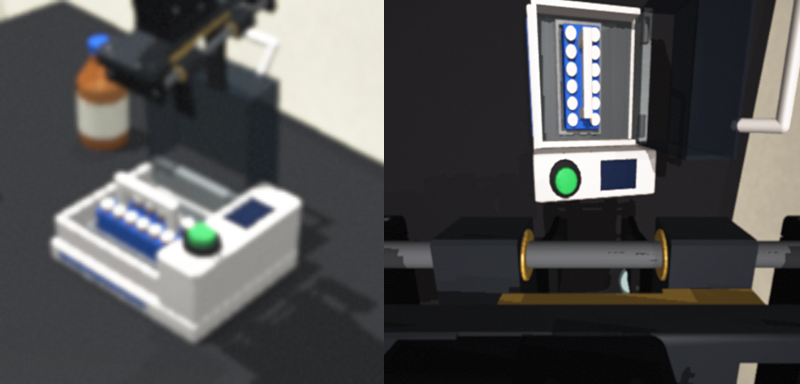

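Run:
```python
from h import *
g=np.array([.7146,.0619,.2374]); print(frac(g+[0,0,.08],[np.pi,0,1.671]))
```

```text
[0.363, 0.68, 0.04, 0.11, -0.001, 0.001]
```

```bash
python3 -m jog '[[0.05,0.02,-0.1,0.01,0,0],[0.1,0.1,-0.1,0.03,0,0],[0.18,0.25,-0.08,0.06,0,0],[0.26,0.4,-0.04,0.09,0,0],[0.34,0.55,0,0.11,0,0],[0.363,0.65,0.03,0.11,0,0],[0.363,0.68,0.04,0.11,0,0],[0.363,0.68,0.04,0.11,0,0]]' 50;  python3 - <<'E'
from h import *
rep()
g=np.array([.7146,.0619,.2374]); print(frac(g,[np.pi,0,1.671]))
p,d,c=grab("scene"); cv2.imwrite("pics/scene11.png",p[60:260,150:400])
X=cloud(d,c);L=(X-BAY)@Rm()
hsv=cv2.cvtColor(p,cv2.COLOR_BGR2HSV); w=(hsv[...,1]<60)&(hsv[...,2]>120)&(d>0)
k=w&(abs(L[...,1])<.05)&(L[...,0]>.12)&(L[...,0]<.2)&(L[...,2]>.24)&(L[...,2]<.275)
q=L[k]; print(len(q), np.percentile(q,[5,50,95],axis=0).round(4) if len(q) else '')
E
```

```text
time_s: 21.62
tool_pos: [0.7143, 0.0615, 0.3157]
ee_rot: [-3.14, -0.001, 1.673]
wrist_force: [-0.5, 0.6, 0.8]
finger_gap: 0.0496
t 21.62 [0.7143 0.0615 0.3157] [-3.140e+00 -1.000e-03  1.673e+00] F [-0.5  0.6  0.8] gap 0.0496 q [-0.5   0.58  0.64  1.02 -0.34  1.63  0.14]
[0.001, 0.001, 0.261, -0.001, -0.0, 0.001]
215 [[ 0.1618 -0.0453  0.2575]
 [ 0.1674 -0.0025  0.2619]
 [ 0.172   0.0414  0.2642]]
```

View pics/scene11.png

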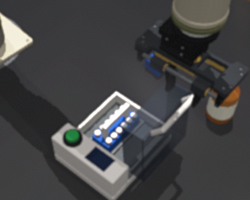

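Handle is unchanged at about (0.166, 0, 0.256) on the mixer's axes. I'll descend and grip it.

```bash
python3 -m jog '[[0,0,0.08,0,0,0],[0,0,0.16,0,0,0],[0,0,0.22,0,0,0],[0,0,0.255,0,0,0],[0,0,0.255,0,0,0]]'; python3 -m jog '[[0,0,0,0,0,0],[0,0,0,0,0,0],[0,0,0,0,0,0],[0,0,0,0,0,0],[0,0,0,0,0,0],[0,0,0,0,0,0]]' 6
python3 - <<'E'
from h import *
rep()
a0=np.arctan2(85,190);r=np.hypot(85,190)
for s,e,n in [(1.5,.8,12),(.8,.25,11),(.25,0,8)]:
    print(s,[[round(float(-r*(np.cos(a0+t)-np.cos(a0+s))/300),3),round(float(-r*(np.sin(a0+t)-np.sin(a0+s))/300),3)] for t in np.linspace(s,e,n+1)[1:]])
E
```

```text
time_s: 22.3
tool_pos: [0.7143, 0.0617, 0.2402]
ee_rot: [-3.141, -0.001, 1.674]
wrist_force: [-0.2, -0.8, -0.2]
finger_gap: 0.0498
time_s: 23.05
tool_pos: [0.7131, 0.0614, 0.2403]
ee_rot: [-3.138, -0.002, 1.673]
wrist_force: [-11.0, -0.1, 4.2]
finger_gap: 0.0113
t 23.05 [0.7131 0.0614 0.2403] [-3.138e+00 -2.000e-03  1.673e+00] F [-11.   -0.1   4.2] gap 0.0113 q [-0.53  0.59  0.63  1.17 -0.34  1.48  0.15]
1.5 [[-0.038, -0.013], [-0.077, -0.023], [-0.117, -0.031], [-0.157, -0.037], [-0.197, -0.041], [-0.238, -0.042], [-0.278, -0.041], [-0.319, -0.037], [-0.359, -0.031], [-0.398, -0.023], [-0.437, -0.013], [-0.476, 0.0]]
0.8 [[-0.032, 0.013], [-0.064, 0.027], [-0.095, 0.043], [-0.125, 0.06], [-0.154, 0.079], [-0.182, 0.099], [-0.209, 0.121], [-0.235, 0.144], [-0.26, 0.168], [-0.283, 0.194], [-0.306, 0.221]]
0.25 [[-0.013, 0.017], [-0.026, 0.035], [-0.038, 0.053], [-0.05, 0.071], [-0.06, 0.09], [-0.071, 0.109], [-0.081, 0.128], [-0.09, 0.148]]
```

```bash
python3 -m jog '[[0,-0.038,-0.013,0,0,0],[0,-0.077,-0.023,0,0,0],[0,-0.117,-0.031,0,0,0],[0,-0.157,-0.037,0,0,0],[0,-0.197,-0.041,0,0,0],[0,-0.238,-0.042,0,0,0],[0,-0.278,-0.041,0,0,0],[0,-0.319,-0.037,0,0,0],[0,-0.359,-0.031,0,0,0],[0,-0.398,-0.023,0,0,0],[0,-0.437,-0.013,0,0,0],[0,-0.476,0,0,0,0]]'; python3 -m jog '[[0,-0.032,0.013,0,0,0],[0,-0.064,0.027,0,0,0],[0,-0.095,0.043,0,0,0],[0,-0.125,0.06,0,0,0],[0,-0.154,0.079,0,0,0],[0,-0.182,0.099,0,0,0],[0,-0.209,0.121,0,0,0],[0,-0.235,0.144,0,0,0],[0,-0.26,0.168,0,0,0],[0,-0.283,0.194,0,0,0],[0,-0.306,0.221,0,0,0]]'
python3 - <<'E'
from h import *
rep(); print(mix(-.0681,0,.1894-.019+.003))
p,d,c=grab("side"); cv2.imwrite("pics/side12.png",p)
E
```

```text
time_s: 24.55
tool_pos: [0.5716, 0.0474, 0.2397]
ee_rot: [-3.141, -0.002, 1.674]
wrist_force: [0.4, 5.9, 3.1]
finger_gap: 0.0108
time_s: 25.92
tool_pos: [0.4802, 0.0381, 0.1731]
ee_rot: [-3.141, -0.002, 1.674]
wrist_force: [2.1, 5.9, -1.2]
finger_gap: 0.011
t 25.93 [0.4802 0.0381 0.1731] [-3.141e+00 -2.000e-03  1.674e+00] F [ 2.1  5.9 -1.2] gap 0.011 q [-0.8   0.04  0.65  1.92 -0.02  1.19 -0.04]
[0.48006795 0.04043036 0.1734    ]
```

View pics/side12.png

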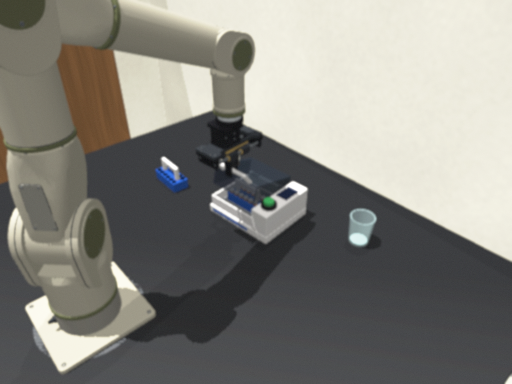

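The cover is at about 0.25 rad, held in the grip near px (235,175), and the position matches the arc. Next comes the last stretch, taken slowly.

```bash
python3 -m jog '[[0,-0.013,0.017,0,0,0],[0,-0.026,0.035,0,0,0],[0,-0.038,0.053,0,0,0],[0,-0.05,0.071,0,0,0],[0,-0.06,0.09,0,0,0],[0,-0.071,0.109,0,0,0],[0,-0.081,0.128,0,0,0],[0,-0.086,0.138,0,0,0],[0,-0.09,0.148,0,0,0],[0,-0.09,0.151,0,0,0],[0,-0.09,0.153,0,0,0],[0,-0.09,0.153,0,0,0]]'; python3 -c "
from h import *
rep()"
```

```text
time_s: 27.48
tool_pos: [0.453, 0.0352, 0.1277]
ee_rot: [-3.139, -0.002, 1.674]
wrist_force: [-4.1, 5.7, 6.1]
finger_gap: 0.0112
t 27.48 [0.453  0.0352 0.1277] [-3.139e+00 -2.000e-03  1.674e+00] F [-4.1  5.7  6.1] gap 0.0112 q [-0.8   0.02  0.64  2.04 -0.01  1.09 -0.05]
```

```bash
python3 -m jog '[[0,0,0.004,0,0,0],[0,0,0.008,0,0,0],[0,0,0.008,0,0,0]]'
python3 - <<'E'
from h import *
rep(); p,d,c=grab("side"); cv2.imwrite("pics/side13.png",cv2.resize(p[110:260,170:340],(680,600)))
X=cloud(d,c);L=(X-BAY)@Rm()
hsv=cv2.cvtColor(p,cv2.COLOR_BGR2HSV); w=(hsv[...,1]<60)&(hsv[...,2]>120)&(d>0)
k=w&(abs(L[...,1])<.05)&(abs(L[...,1])>.02)&(L[...,0]<-.085)&(L[...,0]>-.12)&(L[...,2]>.12)&(L[...,2]<.18)
q=L[k]; print(len(q), np.percentile(q,[5,50,95],axis=0).round(4) if len(q) else '')
E
```

```text
time_s: 27.85
tool_pos: [0.453, 0.0352, 0.1271]
ee_rot: [-3.139, -0.003, 1.674]
wrist_force: [-17.3, 2.6, 35.0]
finger_gap: 0.011
t 27.85 [0.453  0.0352 0.1271] [-3.139e+00 -3.000e-03  1.674e+00] F [-17.3   2.6  35. ] gap 0.011 q [-0.8   0.02  0.64  2.04 -0.02  1.09 -0.05]
48 [[-0.1019 -0.048   0.1452]
 [-0.0989 -0.0301  0.1504]
 [-0.0934  0.0456  0.1536]]
```

View pics/side13.png

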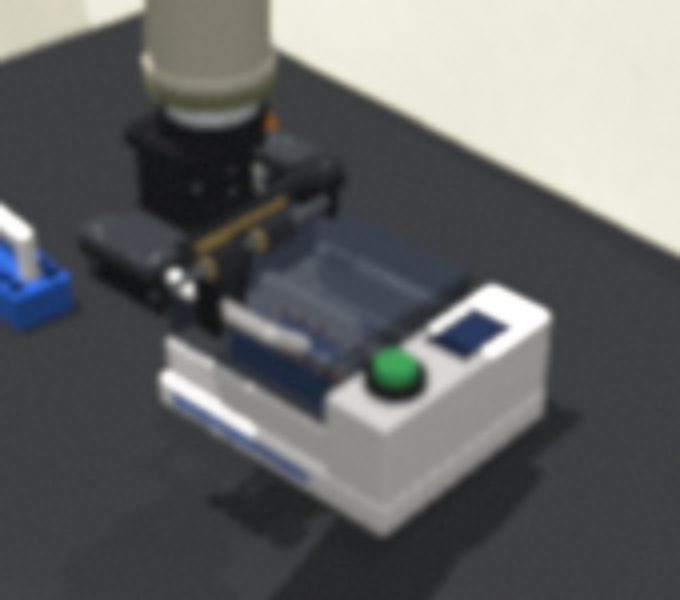

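```bash
python3 -m jog '[[0,0,-0.008,0,0,0],[0,0,-0.008,0,0,0]]'; python3 -m jog '[[0,0,0,0,0,0],[0,0,0,0,0,0],[0,0,0,0,0,0],[0,0,-0.04,0,0,0],[0,0,-0.12,0,0,0],[0,0,-0.22,0,0,0],[0,0,-0.3,0,0,0],[0,0,-0.3,0,0,0]]' 45
python3 - <<'E'
from h import *
rep()
z=np.load('pics/wrist5.npz');p,d=z['p'],z['d'];c=dict(R=z['R'],t=z['t'],intrinsics=z['K'])
g=cv2.inRange(cv2.cvtColor(p,cv2.COLOR_BGR2HSV),(45,90,60),(85,255,255))
N,Lb,S,C=cv2.connectedComponentsWithStats(g);i=1+S[1:,4].argmax();print(S[i],C[i])
X=cloud(d,c)[(Lb==i)&(d>0)];print(np.median(X,0),np.percentile(X[:,2],[5,50,90]));b=ray(c,*C[i],.12);print(b,Rm().T@(b-BAY))
print(frac([b[0],b[1],.16],[np.pi,0,np.pi/2+MY]))
E
```

```text
time_s: 28.15
tool_pos: [0.453, 0.0352, 0.1275]
ee_rot: [-3.14, -0.002, 1.674]
wrist_force: [-3.4, 5.3, 3.8]
finger_gap: 0.0107
time_s: 29.15
tool_pos: [0.4556, 0.0348, 0.2203]
ee_rot: [3.138, -0.002, 1.673]
wrist_force: [-1.1, 0.2, -0.4]
finger_gap: 0.0448
t 29.15 [0.4556 0.0348 0.2203] [ 3.138e+00 -2.000e-03  1.673e+00] F [-1.1  0.2 -0.4] gap 0.0448 q [-0.82 -0.09  0.62  1.92  0.05  1.3  -0.11]
[213 166  28  28 605] [226.8214876  179.47107438]
[ 0.52440421 -0.07318372  0.12228884] [0.11267369 0.12228884 0.12346699]
[ 0.52424725 -0.07355271  0.12      ] [-0.0359923  -0.11795357  0.12      ]
[-0.383, 0.19, 0.201, 0.002, -0.001, -0.001]
```

```bash
python3 -m jog '[[-0.1,0.05,0,0,0,0],[-0.22,0.11,0,0,0,0],[-0.33,0.17,0.03,0,0,0],[-0.383,0.19,0.12,0.002,0,0],[-0.383,0.19,0.2,0.002,0,0],[-0.383,0.19,0.2,0.002,0,0],[-0.383,0.19,0.2,0.002,0,0]]' 0
python3 - <<'E'
from h import *
rep()
ims=[]
for n in ["scene","side"]:
    p,d,c=grab(n); ims.append(cv2.resize(p[110:260,180:330],(400,400)))
    X=cloud(d,c);L=(X-BAY)@Rm()
    hsv=cv2.cvtColor(p,cv2.COLOR_BGR2HSV); w=(hsv[...,1]<60)&(hsv[...,2]>120)&(d>0)
    k=w&(abs(L[...,1])<.05)&(L[...,0]<-.08)&(L[...,0]>-.12)&(L[...,2]>.12)&(L[...,2]<.18)
    q=L[k]; print(n,len(q), np.percentile(q,[5,50,95],axis=0).round(4) if len(q) else '')
cv2.imwrite('pics/c14.png',np.hstack(ims))
print(frac([.5243,-.0735,.124]))
E
```

```text
time_s: 30.02
tool_pos: [0.5232, -0.0735, 0.1587]
ee_rot: [-3.138, -0.001, 1.674]
wrist_force: [0.1, -0.3, 0.2]
finger_gap: -0.0001
t 30.02 [ 0.5232 -0.0735  0.1587] [-3.138e+00 -1.000e-03  1.674e+00] F [ 0.1 -0.3  0.2] gap -0.0001 q [-0.64  0.2   0.79  1.83 -0.15  1.18  0.3 ]
scene 119 [[-0.0983 -0.0166  0.1458]
 [-0.0916  0.014   0.1511]
 [-0.0879  0.0451  0.1541]]
side 115 [[-0.1017 -0.0452  0.1448]
 [-0.0989 -0.0013  0.1503]
 [-0.0924  0.0432  0.1541]]
[-0.001, 0.003, 0.117, 0.0, 0.0, 0.0]
```

View pics/c14.png

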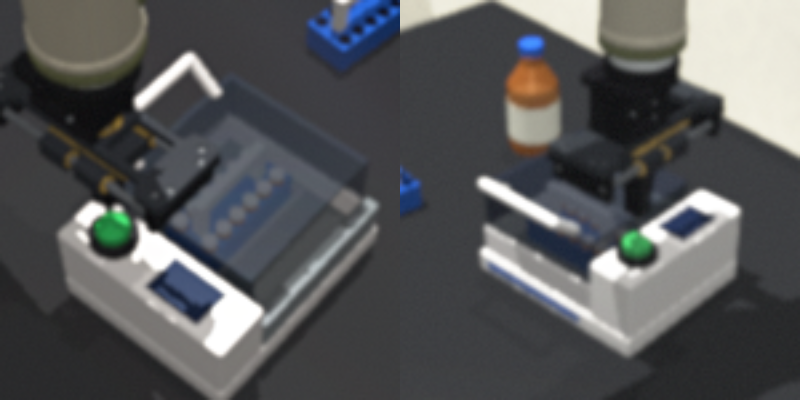

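```bash
python3 -m jog '[[0,0.003,0.06,0,0,0],[0,0.003,0.11,0,0,0],[0,0.003,0.125,0,0,0],[0,0.003,0.135,0,0,0],[0,0.003,0.142,0,0,0],[0,0.003,0.142,0,0,0],[0,0.003,0.142,0,0,0]]'
```

```text
time_s: 31.0
tool_pos: [0.5235, -0.0734, 0.1163]
ee_rot: [-3.137, -0.002, 1.673]
wrist_force: [-9.0, 2.8, 15.0]
finger_gap: 0.0006
```

```bash
python3 -m jog '[[0,0,0.004,0,0,0],[0,0,0.004,0,0,0]]'
python3 - <<'E'
from h import *
rep(); p,d,c=grab("side"); cv2.imwrite('pics/s15.png',cv2.resize(p[150:240,220:320],(600,540)))
E
python3 -m jog '[[0,0,-0.02,0,0,0],[0,0,-0.06,0,0,0],[0,0,-0.15,0,0,0],[-0.05,-0.05,-0.3,0,0,0],[-0.2,-0.1,-0.4,0,0,0],[-0.4,-0.15,-0.5,0,0,0],[-0.4,-0.15,-0.5,0,0,0]]'
```

```text
time_s: 31.25
tool_pos: [0.5236, -0.0734, 0.1161]
ee_rot: [-3.138, -0.003, 1.673]
wrist_force: [-13.2, 1.9, 27.9]
finger_gap: 0.0004
t 31.25 [ 0.5236 -0.0734  0.1161] [-3.138e+00 -3.000e-03  1.673e+00] F [-13.2   1.9  27.9] gap 0.0004 q [-0.62  0.26  0.77  1.88 -0.21  1.09  0.34]
time_s: 32.17
tool_pos: [0.4913, -0.2025, 0.2669]
ee_rot: [-3.142, 0.001, 1.667]
wrist_force: [-0.1, 0.2, -0.5]
finger_gap: 0.0003
```

View pics/s15.png

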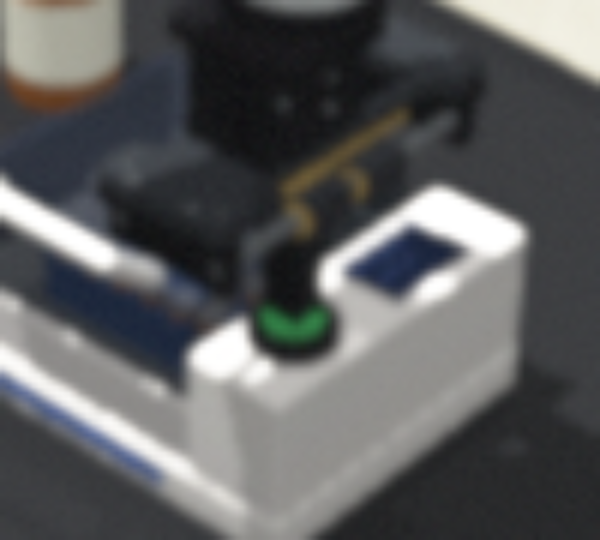

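Run:
```python
from h import *
rep()
ims=[]
for n in ["scene","side"]:
    p,d,c=grab(n); ims.append(cv2.resize(p,(400,300)))
    X=cloud(d,c);L=(X-BAY)@Rm()
    hsv=cv2.cvtColor(p,cv2.COLOR_BGR2HSV); w=(hsv[...,1]<60)&(hsv[...,2]>120)&(d>0)
    k=w&(abs(L[...,1])<.05)&(L[...,0]<-.08)&(L[...,0]>-.12)&(L[...,2]>.12)&(L[...,2]<.18)
    q=L[k]; print(n,len(q), np.median(q,0).round(4))
    g=(cv2.inRange(hsv,(45,90,60),(85,255,255))>0)&(d>0);q=L[g];print('btn',np.median(q,0).round(4))
    for nm,c0 in (('empty',(.4545,.347)),):
        k=w&(abs(X[...,0]-c0[0])<.07)&(abs(X[...,1]-c0[1])<.09)&(X[...,2]>.066)&(X[...,2]<.086);print(nm,np.median(X[k],0).round(3))
cv2.imwrite('pics/c16.png',np.hstack(ims))
```

```text
t 32.17 [ 0.4913 -0.2025  0.2669] [-3.142e+00  1.000e-03  1.667e+00] F [-0.1  0.2 -0.5] gap 0.0003 q [-0.52  0.12  0.91  1.68 -0.09  1.39  0.49]
scene 174 [-9.210e-02 -1.000e-04  1.507e-01]
btn [-0.0328 -0.1222  0.1225]
empty [0.459 0.346 0.08 ]
side 113 [-0.0985 -0.0016  0.1501]
btn [-0.0418 -0.1213  0.1207]
empty [0.452 0.342 0.079]
```

View pics/c16.png

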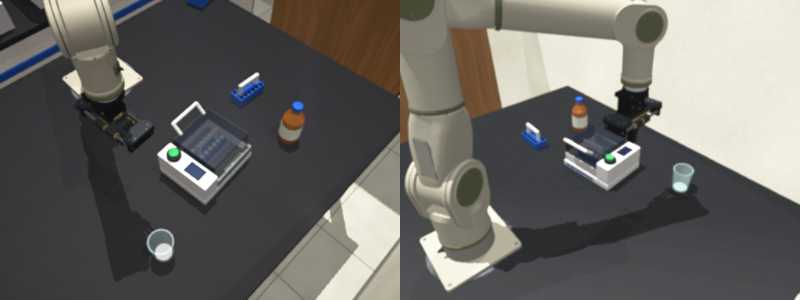

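The cover is shut over the rack, the button is back up, the bystanders have not moved and the arm is clear. Handing in.

```bash
python3 -c "
from station import ticket
print(ticket.hand_in())"
```

```text
the job is handed in; nothing more can be done
None
```

I did every step in order and handed the job in at about 32 s of the 72 s limit; the hand-in gave no verdict.

**What I did**
- **Opening:** I gripped the cover's handle, swung it back along its arc onto the open stop, and let go.
- **Placing the rack:** I carried the full rack over with the tool leaning forward, so the gripper cleared the open cover. I pivoted the rack's front edge into the pocket and released it tilted by about 0.11 rad, so its rear edge dropped about 6 mm to lie flat.
- **Closing and pressing:** I lowered the cover in the grip until it was shut, pressed the button, and moved the arm clear.

**Last checks**
- **Rack:** after release its handle was within 1 mm of the bay centre, and its top was 60 mm up, as expected for a rack standing flat. A plane fit to its top showed a slope of about 0.03 rad. I put that down to side-face pixels and did not check it further. After the cover shut I saw the rack only through the smoked cover.
- **Cover:** the handle is back at its starting height (top at about 150–151 mm), and the shut cover resisted a 35 N push.
- **Button:** it stopped about 6 mm down under 28 N and is up again (top at about 121–122 mm).
- **Bystanders:** the empty rack measured within about 5 mm of its start, which is about the spread of the measurement. I checked the bottle and beaker only by eye; they are standing and look unmoved.

The two fixed cameras differed by 4–7 mm on some points because each sees a different side of the bars. I averaged them, or used the wrist camera where the fit mattered.

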